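# Drift an angle cleat into line on a tilted welding positioner

### The arm

A 6-joint arm with a two-finger parallel gripper is mounted at the origin on the work surface. World frame = base frame: x ahead of the robot, y to its left, z up, the work surface at z = 0. Lengths are in m, angles in rad, forces in N, time in s.
With the tool pointing down it reaches from about 0.2 to 0.875 m from the base axis. Payload 3.4 kg.
Tool frame: the origin (TCP) lies on the front face of the gripper's body, between the roots of the fingers; the fingertips stand 97 mm ahead of it and the grasp point (between the pads) lies 78 mm ahead of it; z points along the fingers, y is the line along which they close (so a half turn about z gives the same grasp; the last joint's range is limited). The gripper opens to 94 mm and grips with 3 to 60 N. Pads are 16 mm wide; open, the fingers measure 119 mm over their backs; the gripper's body (75 mm by 177 mm) begins 78 mm behind the grasp point.
Start: joints at [-0.121, 0.276, 1.505, -0, 1.361, -0.121], TCP at [0.575, -0, 0.303] pointing down, gripper open.
Joint ranges: [-2.89, 2.89], [-0.75, 2.08], [0.22, 2.7], [-1.18, 4.32], [0.11, 2.71], [-2.7, 2.7]. Speed limits (rad/s): [2.57, 2.57, 3.14, 3.14, 3.14, 3.14].

### API

Orientations are given as a unit quaternion [w, x, y, z].
In Python, from bench import sense, read_camera, job_done, boxes_of, silhouettes, mark_of gives the robot as it stands. The module is installed in compiled form; this text tells all that it offers.
- The arm moves only by the tool servo_tool, never from a script. Its argument "increments" is a list that holds one entry, the list of rows, each a list of 5 numbers: the finger opening in mm, from 0 to 94, then the shift along the tool's x, y, z in units of 60 mm (1.0 is 60 mm), then the turn about the tool's z in units of 5 degrees (1.0 is 5 degrees). A call has 1 to 5 rows; each row shifts and turns the commanded pose from where the row before left it, along the tool's axes as they then stand; what a row does not reach is not made up. A row lasts 1/8 s, in which the tool goes at most 62.5 mm and 10.7 degrees, less where a joint would pass 70% of its speed; a pose out of reach is approached as far as the arm can. A call is refused whole if a number of a shift passes 1 or a number of a turn 1, either way. A call with a gripper value outside its range is refused whole. The fingers move at their own pace and stop on an object; "squeeze" is the grip in N (left out, the last holds). Time passes only in rows, so rows that do not move let the fingers close. It gives the time, the measured TCP pose, the force, the opening and the grip force at its end, in the units of the state.
- sense(): the state, without advancing time (a new reading comes with each control period).
- read_camera(name): name is "scene" or "side" or "wrist"; returns a dict with "color" (480x640x3 uint8, red, green, blue), "z_map" (480x640 float32, m along the optical axis (not along the pixel's ray), 0 where there is no reading), "K" (3x3 intrinsics, pixels), "world_from_camera" (4x4, takes a point from camera to world coordinates). Camera axes: x right, y down, z forward; pixel columns grow to the right and rows downward; lengths in m; the calibration is good to about 2 mm. A picture is of the moment at which its call begins.
- job_done(): hands the job in; it is judged then, once.
Trained networks look in a picture, given as the dict that the camera call returned (one of the last four; its "shot" number tells which), for a name from the list of things; names that differ only in an ending like _2 or _b are one class to them, and where a whole thing is asked for, a point or a joint stands for the part that bears it (a point fixed in the world has none). Each returns a list of dicts, best first, with "p" (0 to 1); they miss things now and then, are a little off and sometimes report something else, mostly with a low value. They report only what shows in the picture. A call takes as long as a camera call.
- boxes_of(target, picture): "box" ([centre column, centre row, width, height] in pixels, round what is visible of it).
- silhouettes(target, picture): "mask" (480x640 bool, what is visible of it) and "box" ([centre column, centre row, width, height] in pixels, round what is visible of it).
- mark_of(target, picture): "point" ([column, row] in pixels: a listed point, or the origin of a listed thing).
The state is a dict: "t": time; "qpos": joint angles; "joint_velocities": joint speeds; "joint_torque": joint torques, N m; "tcp_pos": TCP position; "tcp_rot": TCP orientation; "contact_force": force on the tool from outside, world axes, zero at the start; "wrist_torque": the same for the moment, N m; "gripper_width": opening from 0.0 (shut) to 1.0 (fully open); "gripper_force": force on a finger pad.
Only numpy, scipy, OpenCV 4.12 (cv2) and the standard library are available. Lean on these libraries where they do the work, as an engineer would, in place of code of your own. Each camera call takes 0.05 s, during which the arm holds its last target. There are 200 camera calls.

### The job

The steel angle cleat on the welding positioner has sagged on its loose bolt. Swing it back up until its hole overlaps the hole in the bar under it, then take the square-headed tapered drift from the rack and push it through both holes, collar fully home and flat on the cleat, so that the two holes are pulled into line. Leave the drift standing there, let go, and leave the other tools and the things on the bench as they are.

Things in the scene. Friction and masses are not known exactly. Their poses are not given: they have to be found in the camera images.
- positioner: Blue bench welding positioner, base 240 x 200 mm; origin on the bench under its middle. Its white round face plate (240 mm) is tilted 29 to 41 degrees from level towards the robot and locked. The bar is clamped across it; strap clamps at the bar's left end, 215 mm from the hole, rise 22 mm above the bar.
- bar_hole (a point): Middle of the round hole (22 mm) in the fixed steel bar, level with the bar's upper face, in the end that juts past the face plate, on the right seen from the robot; free air below it for 100 mm. z: the hole's axis, out of the upper face (up and towards the robot); x: up the slope, away from the robot; y: level along the bar towards the face plate. Bar 80 x 300 mm, 20 mm thick; it does not give.
- cleat_hole (a point): Middle of the round hole (22 mm) in the cleat, level with the cleat's underside, which lies on the bar: it coincides with bar_hole when in line. Cleat: plain steel angle 150 mm long, 0.95 kg; flat leg 65 mm wide, 8 mm thick, hole 22.5 mm from its free end. Axes: z out of its upper face, parallel to bar_hole's z; y along the cleat from hole to bolt; x across to the flange. It stays where left.
- cleat_flange (a point): Middle of the top edge of the cleat's upright flange, beside the hole: x +30, y 0, z +50 mm from cleat_hole in the cleat's axes. The flange is 8 mm thick, runs along the whole up-slope edge (faces at x +26 and +34 mm) and stands 42 mm above the flat leg; it can be gripped across its thickness.
- bolt (a point): The bolt's axis at the level of the bar's upper face, 105 mm from bar_hole along its y. The cleat turns about this axis; the bolt's head stands 24 mm above the bar and is 34 mm wide, on a washer 41 mm wide.
- cleat_bolt (a joint): Angle of the cleat about its finger-tight bolt (rad). 0: cleat parallel to the bar, its hole level with the bar's hole; positive: sagged down the slope. Starts at 0.22 to 0.52. Turning it takes up to about 8 N at the hole.
- cleat (a joint): Slide of the cleat along the bolt's slot (m, 7 mm either way). 0: holes in line lengthwise; positive: the cleat lies too far out, away from the bolt. Starts at 0.003 to 0.006. Sliding it takes about 5 N.
- drift: Tapered drift, plain steel, 0.3 to 0.52 kg, hanging upright in the rack. Origin: middle of its collar's underside; z towards the head. Above: round collar 38 mm wide, 6 mm thick; square head 22 x 22 mm (faces square to x and y) from 6 to 54 mm; struck end to 60 mm. Below: round shank 20.4 mm wide for 30 mm, then an even taper to an 8 mm tip 90 mm down. The only square-headed tool there.
- drift_tip (a point): The drift's tip, 90 mm below the collar's underside.
- rack: Blue steel tool rack standing on the bench: a level strip 60 x 250 mm, 8 mm thick, its top 120 mm above the bench, on a leg at each end. Origin on the bench under its middle; y along the strip. Four holes 24 mm wide at y -90, -30, 30 and 90 mm; tools hang in three of them in any order.
- punch: Parallel pin punch hanging in the rack: round head 22 mm wide up to 58 mm above the strip, collar 38 mm wide, straight 12 mm pin below. Origin: middle of its collar's underside. To be left alone.
- chisel: Cold chisel hanging in the rack: eight-sided head 23 mm wide up to 58 mm above the strip, black rubber collar 38 mm wide, flat blade below. Origin: middle of its collar's underside. To be left alone.
- spray_can: Spray can standing on the bench to the right of the positioner, between it and the rack, 62 mm wide, 190 mm tall; origin in the middle of its foot. To be left alone.
- hammer: Hammer with a 260 mm wooden handle lying on the bench in front of the positioner; origin in the middle of its length, on the bench. To be left alone.
- wrench: Spanner 200 mm long lying on the bench behind the rack; origin in the middle, on the bench. To be left alone.
- magnet: Red welding magnet, 110 x 75 x 20 mm, lying on the bench in front of the rack; origin under its middle. To be left alone.
- flap_disc: Grinding disc 115 mm wide, 12 mm thick, lying on the bench; origin under its middle. To be left alone.

How it is judged:
On the way, in this order (a step that is already met when the one before it is completed fails the run):
1. the cleat is swung up until its hole overlaps the bar's hole (distance between cleat_hole and bar_hole below 0.013 m), for 0.2 s.
2. the drift's tip has passed through both holes (z of drift_tip in the frame of bar_hole below -0.022 m and distance between drift_tip and bar_hole below 0.11 m and angle between the z axis of drift and the z axis of bar_hole, either way round below 0.2 rad), for 0.1 s.
At the end, for the whole second after the job is handed in: The drift stands in both holes, square to the bar within 5 degrees, its collar within 4 mm of the cleat's upper face; the two holes' middles are within 3.5 mm of each other; everything is at rest and released (distance between cleat_hole and bar_hole below 0.0035 m and z of drift in the frame of cleat_hole between 0.004 and 0.012 m and distance between drift and bar_hole below 0.0135 m and angle between the z axis of drift and the z axis of bar_hole, either way round below 0.09 rad and linear speed of drift below 0.02 m/s); the robot touches nothing.
It fails at once if another tool in the rack is disturbed (shifted over 25 mm) (distance of any of punch, chisel from where it was at the start of the episode above 0.025 m).
It fails at once if a bystander on the bench is shifted over 30 mm or the can is tipped (distance of any of spray_can, hammer, wrench, magnet, flap_disc from where it was at the start of the episode above 0.03 m or angle between spray_can's own z axis and vertical above 0.3 rad).
It also fails if it takes over 59 s, if anything falls off the work surface, if the arm or the gripper's body presses on something with over 40 N, if the wrist force passes 120 N, or if a joint passes its speed limit or range.

## Working session

There is one attempt and no reset: what is moved stays moved. The work goes in short steps, Python scripts to look and compute and a tool call to move; the robot and the scene stay as the last step left them, time stands still between calls to the robot, and variables do not carry over. Pictures are saved under pics/ and viewed, at most 10 in all, crops included, and the job is handed in when it is done.

Besides the shell and the picture viewer there is one more tool, called after "Call:" in YAML: its name, and indented under it one key for each argument. servo_tool: Moves the arm, as the interface text tells. Its arguments: {"type":"object","properties":{"increments":{"type":"array"},"squeeze":{"type":"number"}},"required":["increments"]}

```bash
mkdir -p pics; cat > h.py <<'E'
import numpy as np, cv2
from bench import *
from scipy.spatial.transform import Rotation as R
def world(c,u,v,z=None):
    if z is None:
        w=c["z_map"][int(v)-2:int(v)+3,int(u)-2:int(u)+3]; w=w[w>0]; z=np.median(w) if w.size else np.nan
    K=c["K"]; p=np.array([(u-K[0,2])/K[0,0]*z,(v-K[1,2])/K[1,1]*z,z,1]); return (c["world_from_camera"]@p)[:3]
def cloud(c,m):
    v,u=np.nonzero(m&(c["z_map"]>0)); z=c["z_map"][v,u]; K=c["K"]
    p=np.c_[(u-K[0,2])/K[0,0]*z,(v-K[1,2])/K[1,1]*z,z,np.ones_like(z)]; return (p@c["world_from_camera"].T)[:,:3]
def proj(c,p):
    q=np.linalg.inv(c["world_from_camera"])@np.r_[p,1]; q=c["K"]@q[:3]; return q[:2]/q[2]
def save(c,n): cv2.imwrite("pics/"+n+".png",c["color"][:,:,::-1])
E
python3 - <<'E'
from h import *
np.set_printoptions(precision=4,suppress=True)
print(sense())
for n in ["scene","side"]:
    c=read_camera(n); save(c,n+"0"); print(n,c["world_from_camera"][:3,3],c["world_from_camera"][:3,2])
    for t in ["bar_hole","cleat_hole","cleat_flange","bolt","drift","drift_tip","punch","chisel","rack","spray_can","hammer","magnet","flap_disc","positioner"]:
        r=mark_of(t,c)[:1]
        for d in r: print(t,round(d["p"],2),np.round(d["point"]),world(c,*d["point"]))
E
```

```text
{'t': 0.0, 'qpos': array([-0.121 ,  0.2766,  1.5061, -0.    ,  1.3607, -0.121 ]), 'joint_velocities': array([ 0.0014,  0.0015,  0.0016,  0.0004,  0.0026, -0.    ]), 'joint_torque': array([ -0.0001, -40.4588, -23.7235,   0.0701,   0.0346,  -0.0002]), 'tcp_pos': array([0.5746, 0.    , 0.3018]), 'tcp_rot': array([-0.0007,  0.7071,  0.7071, -0.0005]), 'contact_force': array([ 0.5723, -0.5369,  0.0436]), 'wrist_torque': array([-0.0059,  0.0188, -0.023 ]), 'gripper_force': 0.0, 'gripper_width': 1.0024503484337268}
scene [1.5928 0.6139 1.2085] [-0.655  -0.3595 -0.6647]
bar_hole 0.98 [319. 235.] [0.5903 0.0667 0.1942]
cleat_hole 0.84 [321. 235.] [0.5933 0.0754 0.1992]
cleat_flange 0.76 [323. 215.] [ 0.3081 -0.0706 -0.0017]
bolt 0.86 [354. 249.] [0.6168 0.1759 0.2148]
drift 0.62 [228. 200.] [ 0.5167 -0.2662  0.1308]
drift_tip 0.58 [230. 221.] [ 0.5098 -0.2737  0.0441]
punch 0.63 [262. 213.] [ 0.5182 -0.152   0.128 ]
chisel 0.52 [245. 206.] [ 0.5162 -0.2074  0.1324]
rack 0.32 [230. 218.] [ 0.5122 -0.2721  0.0607]
spray_can 0.85 [270. 293.] [ 0.6883 -0.0265  0.0271]
hammer 0.94 [420. 275.] [0.4
[... 228 characters left out ...]
hole 0.68 [337. 218.] [0.5948 0.0634 0.1876]
cleat_hole 0.72 [322. 231.] [ 0.5177 -0.0065  0.2418]
cleat_flange 0.71 [324. 208.] [ 0.5092 -0.0325  0.318 ]
bolt 0.8 [313. 194.] [ 0.4953 -0.0194  0.3456]
drift 0.66 [400. 380.] [ 0.498  -0.2844  0.1411]
drift_tip 0.61 [378. 350.] [ 0.4986 -0.2215  0.1432]
punch 0.63 [360. 331.] [ 0.5001 -0.1655  0.1299]
chisel 0.62 [377. 350.] [ 0.4982 -0.2203  0.1411]
rack 0.79 [385. 401.] [ 0.5073 -0.2491 -0.0004]
spray_can 0.7 [386. 294.] [ 0.6412 -0.0671  0.0408]
hammer 0.59 [235. 245.] [0.4207 0.2676 0.0253]
magnet 0.68 [331. 451.] [ 0.3677 -0.2833  0.0216]
flap_disc 0.75 [269. 193.] [0.5303 0.2668 0.1469]
positioner 0.92 [319. 234.] [0.5163 0.0031 0.2257]
```

View pics/scene0.png

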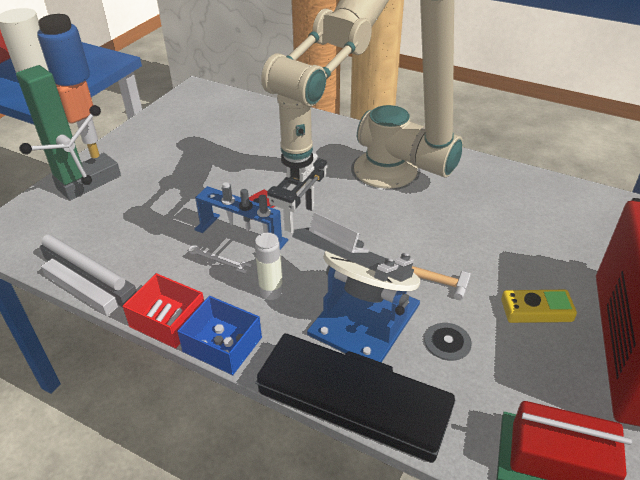

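View pics/side0.png

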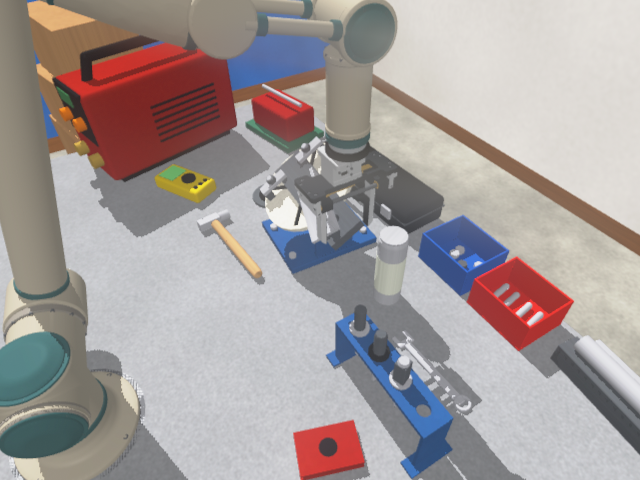

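Call:
servo_tool:
  increments:
    - [[94,0,-0.6,-0.8,0],[94,-0.4,-0.8,-0.5,0],[94,-0.4,-0.8,-0.3,0],[94,0,-0.8,0,0],[94,0,0,0,0]]

```text
t: 2.12
tcp_pos: [0.3922, -0.0478, 0.3996]
tcp_rot: [0.001, 0.708, 0.707, 0.0]
contact_force: [0.4, -0.2, -0.4]
gripper_width: 0.998
gripper_force: 0.0
```

```bash
python3 - <<'E'
from h import *
np.set_printoptions(precision=4,suppress=True)
print(sense()["tcp_pos"])
for n in ["side","wrist","scene"]:
    c=read_camera(n); 
    if n!="scene": save(c,n+"1")
    print(n,c["world_from_camera"][:3,3],c["world_from_camera"][:3,2])
    for t in ["bar_hole","cleat_hole","cleat_flange","bolt","drift","punch","chisel","rack","spray_can","positioner"]:
        for d in mark_of(t,c)[:2]: print(t,round(d["p"],2),np.round(d["point"]),world(c,*d["point"]))
E
```

```text
[ 0.3922 -0.0478  0.3996]
side [ 0.216  -0.538   0.7997] [ 0.3552  0.6276 -0.6928]
bar_hole 0.68 [337. 220.] [0.5874 0.0523 0.1935]
cleat_hole 0.74 [323. 229.] [0.5583 0.0599 0.1744]
cleat_hole 0.52 [358. 330.] [ 0.4984 -0.1632  0.1307]
cleat_flange 0.84 [324. 207.] [0.5612 0.0603 0.2321]
bolt 0.65 [310. 194.] [0.5793 0.1524 0.1973]
drift 0.86 [401. 378.] [ 0.4987 -0.284   0.1457]
punch 0.96 [359. 328.] [ 0.4995 -0.164   0.1371]
chisel 0.73 [379. 348.] [ 0.5003 -0.2236  0.1491]
rack 0.67 [382. 400.] [ 0.5023 -0.2461  0.0005]
spray_can 0.91 [387. 294.] [ 0.6423 -0.0674  0.0402]
positioner 0.43 [380. 400.] [ 0.5003 -0.2445  0.001 ]
wrist [0.3946 0.02   0.4794] [ 0.0006 -0.2368 -0.9716]
bar_hole 0.94 [606.  78.] [0.5583 0.0528 0.231 ]
cleat_hole 0.6 [552.  76.] [0.5595 0.0616 0.1716]
cleat_hole 0.51 [429. 440.] [ 0.505  -0.2657  0.1338]
cleat_flange 0.91 [603.  79.] [0.5573 0.0526 0.2298]
cleat_flange 0.56 [606.  76.] [0.5584 0.0538 0.2306]
drift 0.65 [427. 441.] [ 0.5031 -0.2666  0.1341]
punch 0.69 [436. 335.] [ 0.442  -0.0555  0.3293]
rack 0.88 [406. 353.] [ 0.4809 -0.1799  0.1193]
spray_can 0.8 [545. 199.] [ 0.6312 -0.041   0.054 ]
scene [1.5928 0.6139 1.2085] [-0.655  -0.3595 -0.6647]
bar_hole 0.65 [319. 237.] [0.6039 0.0743 0.2005]
cleat_hole 0.89 [323. 236.] [0.594  0.0794 0.1994]
cleat_flange 0.65 [232. 220.] [ 0.5078 -0.27    0.0506]
cleat_flange 0.56 [323. 218.] [0.5654 0.0664 0.2313]
bolt 0.8 [356. 246.] [0.6009 0.1741 0.2091]
bolt 0.68 [363. 321.] [0.6527 0.2256 0.0183]
drift 0.67 [226. 201.] [ 0.5204 -0.2709  0.1281]
punch 0.55 [260. 212.] [ 0.5171 -0.1567  0.1301]
chisel 0.63 [244. 206.] [ 0.518  -0.2094  0.1315]
chisel 0.56 [324. 218.] [0.5645 0.0673 0.2317]
spray_can 0.97 [270. 292.] [ 0.6874 -0.0288  0.0293]
positioner 0.73 [363. 320.] [0.6506 0.223  0.0182]
```

View pics/side1.png

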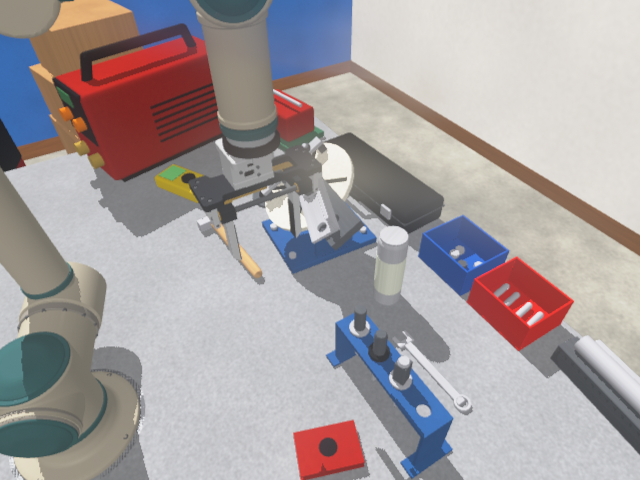

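View pics/wrist1.png

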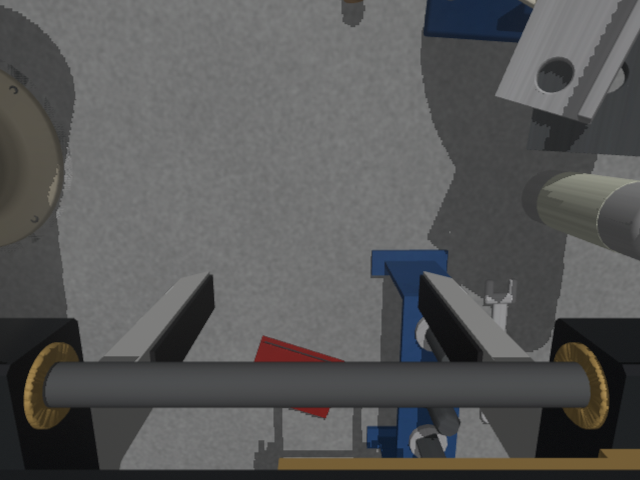

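Call:
servo_tool:
  increments:
    - [[94,0.4,0.7,-0.4,0],[94,0.4,0.7,0,0],[94,0.4,0.7,0,0],[94,0.1,0.5,0,0],[94,0,0,0,0]]

```text
t: 4.4
tcp_pos: [0.5526, 0.0305, 0.4214]
tcp_rot: [-0.001, 0.707, 0.708, -0.001]
contact_force: [0.3, 0.5, 1.0]
gripper_width: 0.997
gripper_force: 0.0
```

```bash
python3 - <<'E'
from h import *
np.set_printoptions(precision=4,suppress=True)
print(sense()["tcp_pos"])
c=read_camera("wrist"); save(c,"wrist2"); np.savez("w2.npz",**c)
for t in ["bar_hole","cleat_hole","cleat_flange","bolt","drift"]:
    for d in mark_of(t,c)[:2]: print(t,round(d["p"],2),np.round(d["point"]),world(c,*d["point"]))
# plane grid
for v in range(60,300,20):
    print(v,[ "%.3f"%world(c,u,v)[2] for u in range(240,480,20)])
E
```

```text
[0.5526 0.0305 0.4214]
bar_hole 0.93 [360. 193.] [0.5842 0.0591 0.2005]
cleat_hole 0.74 [324. 190.] [0.5585 0.0582 0.1706]
cleat_flange 0.9 [324. 207.] [0.5569 0.0538 0.2287]
cleat_flange 0.29 [368. 397.] [0.5609 0.0544 0.4383]
bolt 0.66 [371.  41.] [0.5868 0.1589 0.2133]
60 ['-0.002', '-0.001', '0.119', '0.130', '0.141', '0.183', '0.195', '0.245', '0.224', '0.207', '0.194', '0.201']
80 ['-0.002', '-0.001', '0.016', '0.132', '0.175', '0.184', '0.193', '0.237', '0.212', '0.207', '0.195', '0.202']
100 ['-0.001', '-0.001', '0.017', '0.018', '0.176', '0.185', '0.240', '0.227', '0.202', '0.209', '0.196', '0.203']
120 ['-0.001', '-0.001', '-0.001', '-0.001', '0.176', '0.185', '0.240', '0.217', '0.202', '0.208', '0.196', '0.018']
140 ['-0.001', '-0.001', '-0.001', '0.001', '0.177', '0.186', '0.231', '0.205', '0.203', '0.206', '-0.001', '-0.001']
160 ['-0.001', '-0.001', '-0.002', '0.167', '0.177', '0.234', '0.221', '0.195', '0.203', '0.202', '-0.001', '-0.001']
180 ['-0.001', '-0.001', '-0.001', '0.168', '0.168', '0.234', '0.209', '0.196', '0.204', '0.197', '-0.001', '-0.001']
200 ['-0.001', '-0.001', '-0.001', '0.168', '0.177', '0.224', '0.196', '0.197', '0.205', '0.002', '-0.001', '-0.001']
220 ['-0.001', '-0.001', '-0.001', '-0.001', '0.228', '0.212', '0.189', '0.198', '0.206', '-0.001', '-0.001', '-0.001']
240 ['-0.001', '-0.001', '-0.001', '-0.001', '0.171', '0.181', '0.190', '0.199', '0.207', '0.040', '-0.001', '-0.001']
260 ['-0.001', '-0.002', '-0.001', '-0.001', '-0.002', '-0.001', '-0.001', '0.015', '0.208', '0.119', '0.123', '-0.001']
280 ['-0.001', '-0.001', '-0.001', '-0.001', '-0.001', '-0.001', '-0.001', '-0.001', '0.124', '0.326', '0.336', '0.175']
```

View pics/wrist2.png

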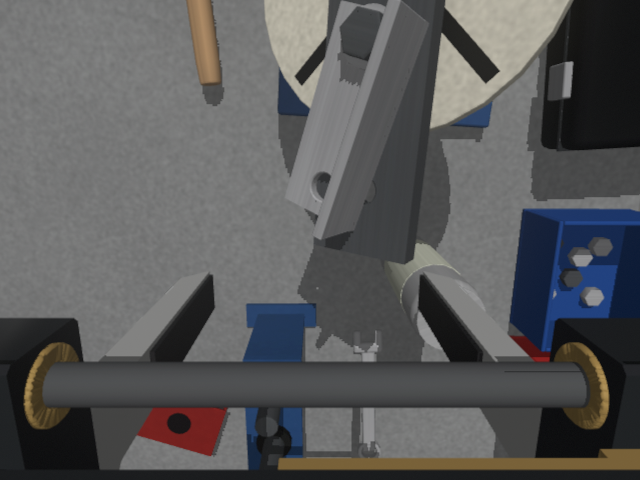

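```bash
python3 - <<'E'
from h import *
np.set_printoptions(precision=4,suppress=True)
c=dict(np.load("w2.npz"))
H,W=c["z_map"].shape
V,U=np.mgrid[:H,:W]
sel=(V>195)&(V<250)&(U>375)&(U<405)
P=cloud(c,sel); P=P[P[:,2]>0.19]
ce=P.mean(0); n=np.linalg.svd(P-ce)[2][2]; n*=np.sign(n[2])
allP=cloud(c,(V<265)&(U>270)&(U<470))
d=(allP-ce)@n
B=allP[abs(d)<0.002]; ce=B.mean(0); n=np.linalg.svd(B-ce)[2][2]; n*=np.sign(n[2])
print("n",n,"tilt",np.degrees(np.arccos(n[2])),"yaw of n",np.degrees(np.arctan2(-n[1],-n[0])))
y=np.cross([0,0,1],n); y/=np.linalg.norm(y); y*=np.sign(y[1]); x=np.cross(y,n)
print("x",x,"y",y)
d=(allP-ce)@n; B=allP[abs(d)<0.002]
X=(B-ce)@x;Y=(B-ce)@y
# up-slope edge max X per Y-bin
for lo in np.arange(Y.min(),Y.max(),0.02):
    s=(Y>=lo)&(Y<lo+.02); 
    if s.sum()>20: print("%.3f"%lo,s.sum(),"Xmax %.4f Xmin %.4f"%(np.percentile(X[s],99.5),np.percentile(X[s],.5)))
for lo in np.arange(X.min(),X.max(),0.01):
    s=(X>=lo)&(X<lo+.01)
    if s.sum()>20: print("x %.3f"%lo,"Ymin %.4f"%(np.percentile(Y[s],.5)))
def ray(u,v,h):
    K=c["K"]; T=c["world_from_camera"]; r=T[:3,:3]@[(u-K[0,2])/K[0,0],(v-K[1,2])/K[1,1],1]; o=T[:3,3]
    return o+r*(((ce+h*n-o)@n)/(r@n))
for nm,px,h in [("bar",(360,193),0),("cleat",(324,190),.008),("cleatc",(324,186),.008),("flange",(324,207),.05),("bolt",(371,41),0),("bolthead",(364,30),.024)]:
    p=ray(*px,h); print(nm,p,"XY",(p-ce)@x,(p-ce)@y)
# cleat upper leg and flange top clouds
for h in (.008,.05):
    C=allP[abs(d-h)<.0015]; q=np.c_[(C-ce)@x,(C-ce)@y].astype(np.float32); print(h,len(q),cv2.fitLine(q,cv2.DIST_HUBER,0,.01,.01).ravel(), q.min(0),q.max(0), cv2.minAreaRect(q))
print("ce",ce)
E
```

```text
n [-0.5347  0.0323  0.8444] tilt 32.39167015650365 yaw of n -3.4606680818088202
x [ 0.8429 -0.051   0.5357] y [ 0.0604  0.9982 -0.    ]
-0.072 1882 Xmax 0.0210 Xmin -0.0587
-0.052 1399 Xmax 0.0210 Xmin -0.0579
-0.032 1383 Xmax 0.0211 Xmin -0.0595
-0.012 1149 Xmax 0.0211 Xmin -0.0107
0.008 983 Xmax 0.0212 Xmin -0.0047
0.028 805 Xmax 0.0212 Xmin 0.0009
0.048 609 Xmax 0.0215 Xmin 0.0064
0.068 416 Xmax 0.0213 Xmin -0.0591
0.088 784 Xmax 0.0213 Xmin -0.0594
0.108 187 Xmax -0.0140 Xmin -0.0592
x -0.060 Ymin -0.0716
x -0.050 Ymin -0.0717
x -0.040 Ymin -0.0716
x -0.030 Ymin -0.0717
x -0.020 Ymin -0.0716
x -0.010 Ymin -0.0715
x -0.000 Ymin -0.0712
x 0.010 Ymin -0.0709
x 0.020 Ymin -0.0700
bar [0.5851 0.0576 0.1878] XY -0.019614754923070465 -0.02425211581164901
cleat [0.5579 0.0589 0.18  ] XY -0.04680226192308816 -0.024617838062968043
cleatc [0.5579 0.062  0.1799] XY -0.04704260889902286 -0.021534968011903813
flange [0.5571 0.0537 0.2294] XY -0.02081639573800751 -0.029905513382953032
bolt [0.5901 0.1643 0.1869] XY -0.02137370459407795 0.08254546104473443
bolthead [0.5825 0.1659 0.2104] XY -0.015238584921752138 0.08370405103104106
0.008 6614 [ 0.2514  0.9679 -0.0511  0.0187] [-0.0847 -0.0524] [0.0185 0.109 ] ((-0.03296879678964615, 0.02890884503722191), (0.15216244757175446, 0.06657219678163528), 74.12783813476562)
0.05 2937 [ 0.2751  0.9614 -0.0032  0.0272] [-0.0292 -0.0524] [0.0186 0.0915] ((-0.0056243110448122025, 0.019813138991594315), (0.1495690494775772, 0.009306740015745163), 73.79459381103516)
ce [0.6031 0.0808 0.1983]
```

Call:
servo_tool:
  increments:
    - [[0,0,0,0,-1],[0,0,0,0,-1],[0,0,0,0,-1],[0,0,0,0,-1],[0,0,0,0,-1]]
  squeeze: 20

```text
t: 5.32
tcp_pos: [0.5502, 0.0297, 0.4233]
tcp_rot: [0.0, 0.536, 0.844, 0.0]
contact_force: [0.0, -0.1, -0.4]
gripper_width: 0.505
gripper_force: 0.0
```

Call:
servo_tool:
  increments:
    - [[0,0,0,0,-1],[0,0,0,0,-1],[0,0,0,0,-1],[0,0,0,0,-1],[0,0,0,0,-1]]

```text
t: 5.95
tcp_pos: [0.5502, 0.0297, 0.4233]
tcp_rot: [0.0, 0.341, 0.94, 0.0]
contact_force: [0.1, 0.6, 0.0]
gripper_width: 0.007
gripper_force: 0.0
```

Call:
servo_tool:
  increments:
    - [[0,0,0,0,-1],[0,0,0,0,-1],[0,0,0,0,-1],[0,0,0,0,-1],[0,0,0,0,-1]]

```text
t: 6.58
tcp_pos: [0.5502, 0.0297, 0.4233]
tcp_rot: [0.0, 0.129, 0.992, 0.0]
contact_force: [0.1, -0.3, 0.2]
gripper_width: 0.006
gripper_force: 0.0
```

Call:
servo_tool:
  increments:
    - [[0,0,0,0,-1],[0,0,0,0,-1],[0,0,0,0,-0.3],[0,0,0,0,0]]

```text
t: 7.08
tcp_pos: [0.5506, 0.0298, 0.423]
tcp_rot: [0.0, 0.031, 1.0, -0.0]
contact_force: [-0.3, -0.5, 0.9]
gripper_width: 0.0
gripper_force: 0.0
```

Call:
servo_tool:
  increments:
    - [[0,0.14,0.2,0.7,0],[0,0.14,0.19,0.7,0],[0,0,0,0.62,0],[0,0,0,0,0]]

```text
t: 7.58
tcp_pos: [0.534, 0.0545, 0.2991]
tcp_rot: [-0.003, 0.031, 1.0, -0.0]
contact_force: [-0.1, 0.0, 1.3]
gripper_width: 0.003
gripper_force: 0.0
```

Call:
servo_tool:
  increments:
    - [[0,-0.15,0.02,-0.03,0],[0,-0.15,0.03,-0.08,0],[0,-0.15,0.03,-0.08,0],[0,-0.14,0.02,-0.08,0],[0,0,0,0,0]]

```text
t: 8.2
tcp_pos: [0.5707, 0.0574, 0.3199]
tcp_rot: [-0.001, 0.031, 1.0, -0.001]
contact_force: [-6.3, -1.2, 3.5]
gripper_width: 0.007
gripper_force: 3.2
```

```bash
python3 - <<'E'
from h import *
np.set_printoptions(precision=4,suppress=True)
s=sense();print(s["tcp_pos"],s["contact_force"])
for nm in ["side","scene","wrist"]:
    c=read_camera(nm); np.savez(nm+"3.npz",**c)
    if nm=="wrist": save(c,"w3")
    for t in ["bar_hole","cleat_hole","cleat_flange"]:
        for d in mark_of(t,c)[:1]: print(nm,t,round(d["p"],2),np.round(d["point"]),world(c,*d["point"]))
    print(proj(c,[.5856,.0578,.1881]))
E
```

```text
[0.5707 0.0574 0.3199] [-6.3375 -1.1693  3.463 ]
side bar_hole 0.93 [333. 217.] [0.5869 0.0655 0.1915]
side cleat_hole 0.59 [335. 221.] [0.5919 0.0679 0.1757]
side cleat_flange 0.75 [331. 196.] [ 0.534  -0.0145  0.3214]
[334.5862 220.3984]
scene bar_hole 0.79 [320. 233.] [0.6066 0.0804 0.2183]
scene cleat_hole 0.8 [317. 235.] [0.6098 0.0718 0.2123]
scene cleat_flange 0.87 [318. 216.] [0.5841 0.0626 0.2483]
[316.5821 234.4461]
wrist cleat_flange 0.72 [313. 338.] [0.5616 0.0566 0.2837]
[319.505  296.0216]
```

View pics/w3.png

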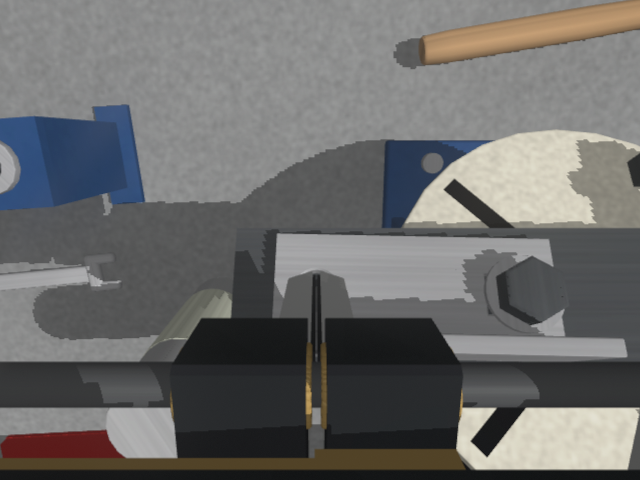

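Call:
servo_tool:
  increments:
    - [[0,-0.03,0,-0.01,0],[0,0,0,0,0],[0,0.4,0,0,0],[0,0.3,0,-0.8,0],[0,0,-0.4,-0.6,0]]

```text
t: 9.43
tcp_pos: [0.5301, 0.0375, 0.4065]
tcp_rot: [0.003, 0.03, 1.0, 0.0]
contact_force: [1.4, -0.5, -0.4]
gripper_width: 0.005
gripper_force: 0.0
```

Call:
servo_tool:
  increments:
    - [[60,0,-1,0,0],[60,0,-1,0,0],[60,0.05,-1,0,0],[60,0,-1,0,0],[60,0,-0.7,0,0]]

```text
t: 10.05
tcp_pos: [0.5102, -0.248, 0.4048]
tcp_rot: [0.002, 0.032, 0.999, -0.002]
contact_force: [-0.1, 0.3, -0.3]
gripper_width: 0.501
gripper_force: 0.0
```

Call:
servo_tool:
  increments:
    - [[60,0,0,0,0],[60,0,0,0,0]]

```text
t: 10.3
tcp_pos: [0.5102, -0.2446, 0.4037]
tcp_rot: [0.001, 0.031, 1.0, -0.0]
contact_force: [0.5, 0.6, 0.3]
gripper_width: 0.634
gripper_force: 0.0
```

```bash
python3 - <<'E'
from h import *
np.set_printoptions(precision=4,suppress=True)
s=sense();print(s["tcp_pos"],s["contact_force"])
c=read_camera("wrist"); np.savez("w4.npz",**c); save(c,"w4")
for t in ["drift","punch","chisel","rack"]:
    for d in silhouettes(t,c)[:1]:
        P=cloud(c,d["mask"]); print(t,round(d["p"],2),np.round(d["box"]),np.percentile(P,[2,50,98],axis=0).ravel())
        h=P[P[:,2]>.172]
        if len(h)>10: print("  top",h.mean(0),len(h),h.min(0),h.max(0),cv2.minAreaRect((h[:,:2]*1000).astype(np.float32)))
c=read_camera("side"); np.savez("side5.npz",**c)
for t in ["bar_hole","cleat_hole"]:
    for d in mark_of(t,c)[:1]: print("side",t,round(d["p"],2),np.round(d["point"]),world(c,*d["point"]))
sc=c["color"][160:280,260:420,::-1]; cv2.imwrite("pics/side5.png",cv2.resize(sc,None,fx=4,fy=4,interpolation=cv2.INTER_CUBIC))
E
```

```text
[ 0.5102 -0.2446  0.4037] [0.5118 0.6052 0.3193]
drift 0.64 [278. 220.  45.  50.] [ 0.4898 -0.2928  0.1209  0.5018 -0.2746  0.1674  0.5193 -0.2608  0.1799]
  top [ 0.5058 -0.2766  0.1768] 710 [ 0.4937 -0.29    0.172 ] [ 0.5198 -0.2643  0.1811] ((506.57342529296875, -277.11407470703125), (21.713842391967773, 21.393253326416016), 21.12684440612793)
punch 0.94 [422. 209.  51.  38.] [ 0.4893 -0.1746  0.1228  0.5023 -0.1622  0.1471  0.5225 -0.1435  0.1781]
  top [ 0.5055 -0.1581  0.1767] 651 [ 0.4952 -0.1682  0.172 ] [ 0.5168 -0.147   0.1791] ((505.98980712890625, -157.59596252441406), (21.119525909423828, 20.92909812927246), 24.959917068481445)
chisel 0.93 [349. 213.  41.  51.] [ 0.489  -0.2336  0.1253  0.5011 -0.2193  0.1469  0.5177 -0.2017  0.178 ]
  top [ 0.5053 -0.2179  0.1762] 580 [ 0.4954 -0.228   0.172 ] [ 0.5165 -0.2072  0.1792] ((505.7679138183594, -217.75466918945312), (19.669883728027344, 20.837186813354492), 28.733518600463867)
rack 0.56 [314. 201. 283. 109.] [ 0.4678 -0.3709  0.0042  0.4988 -0.2578  0.1188  0.5358 -0.124   0.1205]
side bar_hole 0.77 [335. 217.] [0.5944 0.07   0.1838]
side cleat_hole 0.95 [334. 219.] [0.5925 0.0713 0.1786]
```

View pics/w4.png

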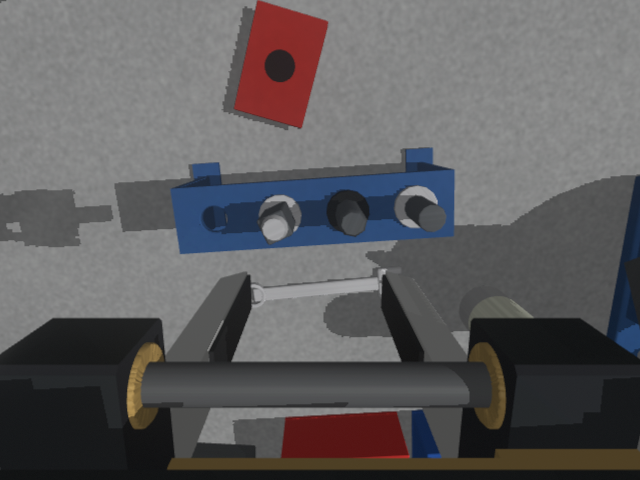

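View pics/side5.png

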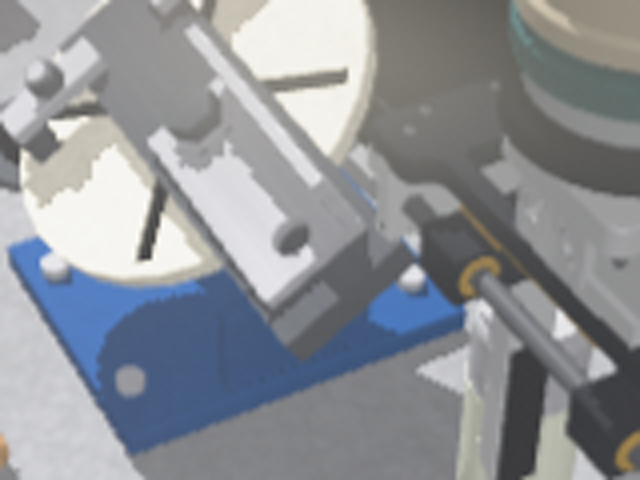

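```bash
python3 - <<'E'
from h import *
np.set_printoptions(precision=4,suppress=True)
for f in ["w4.npz","side5.npz","side3.npz"]:
    c=dict(np.load(f))
    allP=cloud(c,np.ones((480,640),bool))
    s=(np.hypot(allP[:,0]-.504,allP[:,1]+.277)<.02)&(allP[:,2]>.135)&(allP[:,2]<.168)
    P=allP[s]; print(f,len(P),P.mean(0) if len(P) else "")
    if len(P)<30: continue
    q=P[:,:2]; r=cv2.minAreaRect((q*1000).astype(np.float32)); print(r)
    best=[]
    for a in range(0,90,3):
        t=np.radians(a); e=np.array([[np.cos(t),np.sin(t)],[-np.sin(t),np.cos(t)]]); w=q@e.T
        # each point's distance to nearest extreme side (toward camera)
        cam=e@(c["world_from_camera"][:2,3]-q.mean(0)); sg=np.sign(cam)
        m=np.percentile(w*sg,97,axis=0); dd=(m-w*sg).clip(0).min(1); best.append((dd.mean()*1000,a))
    print(sorted(best)[:5])
    s2=(np.hypot(allP[:,0]-.504,allP[:,1]+.277)<.03)&(allP[:,2]>.176)
    T=allP[s2]; print("top",T.mean(0),(T.min(0)+T.max(0))/2)
    s3=(np.hypot(allP[:,0]-.504,allP[:,1]+.277)<.026)&(abs(allP[:,2]-.1265)<.003); T=allP[s3]; print("collar",len(T),T.min(0),T.max(0))
E
```

```text
w4.npz 255 [ 0.4997 -0.2732  0.1523]
((500.0664367675781, -274.35693359375), (29.160226821899414, 14.644837379455566), 65.9198989868164)
[(np.float64(0.18355821991658494), 21), (np.float64(0.41557920214758115), 24), (np.float64(0.49741293554685007), 18), (np.float64(0.7819514060219607), 27), (np.float64(0.8520701500240522), 15)]
top [ 0.4881 -0.2763  0.4091] [ 0.4958 -0.2736  0.3076]
collar 474 [ 0.4885 -0.2959  0.1235] [ 0.5213 -0.2588  0.129 ]
side5.npz 180 [ 0.5002 -0.281   0.1517]
((503.287841796875, -281.9753723144531), (15.110072135925293, 29.19899559020996), 64.97126770019531)
[(np.float64(0.7439713138338818), 21), (np.float64(0.9197479902454379), 18), (np.float64(0.9821848154053703), 24), (np.float64(1.238772922998592), 15), (np.float64(1.3341015321703844), 27)]
top [ 0.4975 -0.2766  0.543 ] [ 0.504  -0.2795  0.4395]
collar 175 [ 0.4876 -0.2993  0.1236] [ 0.5243 -0.2544  0.1293]
side3.npz 178 [ 0.5003 -0.281   0.1516]
((503.0419921875, -282.1427307128906), (15.823745727539062, 28.93671989440918), 63.66496276855469)
[(np.float64(0.8136190633624996), 21), (np.float64(0.9170745210025918), 18), (np.float64(0.9751291803783521), 24), (np.float64(1.1759268395522156), 15), (np.float64(1.2656795734835702), 27)]
top [ 0.5055 -0.2767  0.1799] [ 0.5067 -0.2776  0.18  ]
collar 179 [ 0.4782 -0.2977  0.1235] [ 0.5248 -0.2564  0.1295]
```

Call:
servo_tool:
  increments:
    - [[42,0.04,-0.54,0,-0.9],[42,0,0,0.4,-1],[42,0,0,0.5,-1],[42,0,0,0.5,-1],[42,0,0,0.5,-1]]

```text
t: 11.32
tcp_pos: [0.5052, -0.2765, 0.2875]
tcp_rot: [0.0, -0.184, 0.983, -0.0]
contact_force: [-0.1, 0.5, -0.5]
gripper_width: 0.447
gripper_force: 0.0
```

Call:
servo_tool:
  increments:
    - [[42,0,0,0,0],[42,0,0,0,0]]

```text
t: 11.58
tcp_pos: [0.5058, -0.277, 0.2894]
tcp_rot: [0.001, -0.182, 0.983, -0.001]
contact_force: [0.2, -0.9, -0.0]
gripper_width: 0.445
gripper_force: 0.0
```

```bash
python3 - <<'E'
from h import *
np.set_printoptions(precision=4,suppress=True)
s=sense();print(s["tcp_pos"],s["tcp_rot"],s["gripper_width"])
c=read_camera("wrist"); allP=cloud(c,np.ones((480,640),bool))
T=allP[(np.hypot(allP[:,0]-.504,allP[:,1]+.277)<.025)&(abs(allP[:,2]-.18)<.003)]; print("top",len(T),T.mean(0),(T.min(0)+T.max(0))/2, cv2.minEnclosingCircle((T[:,:2]*1000).astype(np.float32)))
E
```

```text
[ 0.5058 -0.277   0.2894] [ 0.0006 -0.1818  0.9833 -0.0006] 0.4453931075032901
top 978 [ 0.5063 -0.2775  0.1789] [ 0.5064 -0.2775  0.1789] ((506.42901611328125, -277.71270751953125), 9.292367935180664)
```

Call:
servo_tool:
  increments:
    - [[42,0,0,0.5,0],[42,0,0,0.46,0],[10,0,0,0,0],[10,0,0,0,0],[10,0,0,0,0]]
  squeeze: 30

```text
t: 12.25
tcp_pos: [0.506, -0.2773, 0.2326]
tcp_rot: [0.001, -0.182, 0.983, -0.001]
contact_force: [-0.5, 0.2, 3.1]
gripper_width: 0.234
gripper_force: 30.0
```

Call:
servo_tool:
  increments:
    - [[10,0,0,0,0],[10,0,0,-0.5,0],[10,0,0,-0.7,0.9],[10,0,0,0,1],[10,0,0,0,1]]

```text
t: 12.88
tcp_pos: [0.5049, -0.2766, 0.3026]
tcp_rot: [-0.0, -0.055, 0.998, 0.0]
contact_force: [0.6, -0.7, -4.4]
gripper_width: 0.232
gripper_force: 30.0
```

Call:
servo_tool:
  increments:
    - [[10,0,0,0,1],[10,0,0,0,1],[10,0,0,0,0]]

```text
t: 13.25
tcp_pos: [0.5048, -0.2765, 0.3019]
tcp_rot: [-0.001, 0.03, 1.0, 0.0]
contact_force: [0.4, -0.2, -5.4]
gripper_width: 0.234
gripper_force: 30.0
```

```bash
cat > axis.py <<'E'
from h import *
np.set_printoptions(precision=4,suppress=True)
# drift axis near the given region, by silhouettes in side & scene: collar plane normal / PCA of cloud
def run(names=("side","scene","wrist"),pic=None):
    s=sense(); g=s["tcp_pos"]-[0,0,.078]; print("tcp",s["tcp_pos"],s["tcp_rot"],s["gripper_width"],s["gripper_force"],s["contact_force"])
    for nm in names:
        c=read_camera(nm)
        if pic==nm: save(c,"ax_"+nm)
        for t in ["drift","drift_tip"]:
            for d in mark_of(t,c)[:1]:
                z=None; q=np.array(d["point"])
                K=c["K"];T=c["world_from_camera"]; r=T[:3,:3]@[(q[0]-K[0,2])/K[0,0],(q[1]-K[1,2])/K[1,1],1]; o=T[:3,3]
                # intersect with vertical plane through grasp, normal = bar y
                y=np.array([.0604,.9982,0]); p=o+r*(((g-o)@y)/(r@y)); print(nm,t,round(d["p"],2),q.round(),"on plane",p,"rel grasp",p-g)
        d=silhouettes("drift",c)[:1]
        if d:
            P=cloud(c,d[0]["mask"]); P=P[np.linalg.norm(P-g,axis=1)<.15]; P=P[P[:,2]<g[2]-.045]
            if len(P)>50:
                ce=P.mean(0); v=np.linalg.svd(P-ce)[2][0]; v*=np.sign(v[2]); print(nm,"sil",round(d[0]["p"],2),len(P),"axis",v,"tilt",np.degrees(np.arctan2(-v[0],v[2])),"lowest",P[P[:,2].argmin()])
if __name__=="__main__": 
    import sys; run(pic=sys.argv[1] if len(sys.argv)>1 else None)
E
python3 axis.py
```

```text
tcp [ 0.5048 -0.2765  0.3019] [-0.0008  0.03    0.9995  0.0005] 0.234268510500968 29.99511480331421 [ 0.3534 -0.1746 -5.422 ]
side drift 0.75 [405. 358.] on plane [ 0.5073 -0.2767  0.1876] rel grasp [ 0.0025 -0.0002 -0.0363]
side drift_tip 0.83 [397. 387.] on plane [ 0.5025 -0.2764  0.1   ] rel grasp [-0.0023  0.0001 -0.1239]
side sil 0.69 184 axis [-0.1537 -0.1817  0.9713] tilt 8.993204963813563 lowest [ 0.5037 -0.2792  0.1104]
scene drift 0.57 [224. 183.] on plane [ 0.5099 -0.2768  0.1838] rel grasp [ 0.0051 -0.0003 -0.0401]
scene drift_tip 0.69 [229. 203.] on plane [ 0.5006 -0.2763  0.104 ] rel grasp [-0.0043  0.0003 -0.1199]
scene sil 0.57 97 axis [0.078  0.1086 0.991 ] tilt -4.501055843238063 lowest [ 0.5103 -0.2725  0.1138]
wrist drift 0.65 [317. 286.] on plane [ 0.4988 -0.2762  0.2141] rel grasp [-0.006   0.0004 -0.0098]
wrist drift_tip 0.76 [314. 239.] on plane [ 0.3991 -0.2701  0.535 ] rel grasp [-0.1057  0.0064  0.3111]
wrist sil 0.63 163 axis [-0.1077  0.0006  0.9942] tilt 6.1846079977509465 lowest [ 0.5022 -0.2797  0.1044]
```

Call:
servo_tool:
  increments:
    - [[10,0.2,0,0,0],[10,0.2,0,0.02,0],[10,0.18,0,0.02,0],[10,0.16,0,0.05,0],[10,0.16,0,0.06,0]]

```text
t: 14.48
tcp_pos: [0.4506, -0.2736, 0.2943]
tcp_rot: [0.0, 0.031, 1.0, -0.0]
contact_force: [2.7, 0.3, 0.8]
gripper_width: 0.231
gripper_force: 30.0
```

Call:
servo_tool:
  increments:
    - [[10,0.16,0,0.07,0],[10,0,0,0,0]]

```text
t: 14.72
tcp_pos: [0.4401, -0.2727, 0.2889]
tcp_rot: [-0.001, 0.031, 1.0, 0.0]
contact_force: [2.0, -0.1, -2.0]
gripper_width: 0.228
gripper_force: 30.0
```

```bash
python3 axis.py side
```

```text
tcp [ 0.4401 -0.2727  0.2889] [-0.0014  0.0308  0.9995  0.0002] 0.22772270155312893 29.99873846769333 [ 1.9648 -0.1422 -1.9584]
side drift 0.26 [386. 401.] on plane [ 0.4827 -0.2753  0.0689] rel grasp [ 0.0426 -0.0026 -0.142 ]
scene drift 0.74 [235. 178.] on plane [ 0.4637 -0.2742  0.1725] rel grasp [ 0.0236 -0.0014 -0.0384]
scene drift_tip 0.81 [227. 204.] on plane [ 0.5089 -0.2769  0.1089] rel grasp [ 0.0688 -0.0042 -0.102 ]
scene sil 0.86 101 axis [-0.4103  0.0741  0.9089] tilt 24.295474789479172 lowest [ 0.5021 -0.2714  0.112 ]
wrist drift 0.8 [316. 340.] on plane [ 0.488  -0.2756  0.1467] rel grasp [ 0.0479 -0.0029 -0.0642]
```

View pics/ax_side.png

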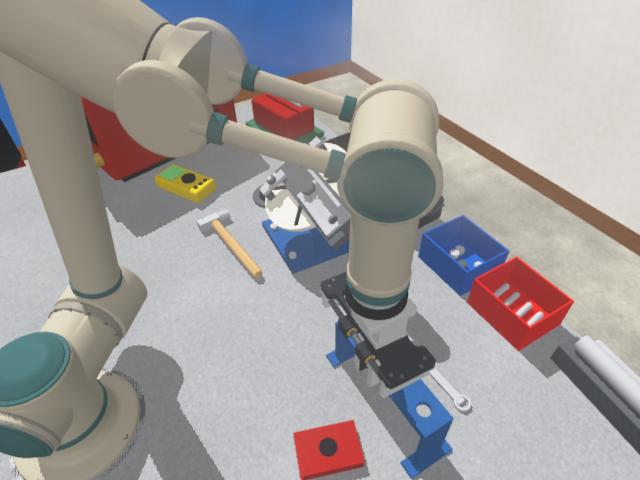

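Call:
servo_tool:
  increments:
    - [[10,0,0,0,0],[10,0,0,-0.3,0],[10,0,0,-0.6,0],[10,0,0,-0.6,0],[10,0,0,-0.5,0]]
  squeeze: 60

```text
t: 15.95
tcp_pos: [0.4417, -0.2729, 0.411]
tcp_rot: [0.0, 0.031, 1.0, -0.0]
contact_force: [0.1, -1.0, -4.0]
gripper_width: 0.229
gripper_force: 60.0
```

Call:
servo_tool:
  increments:
    - [[10,-0.1,0.6,0,0],[10,-0.2,0.8,0,0],[10,-0.2,0.8,0,0],[10,-0.2,0.8,0,0],[10,0,0.8,0,0]]

```text
t: 16.58
tcp_pos: [0.4982, -0.0463, 0.4092]
tcp_rot: [0.0, 0.031, 1.0, 0.0]
contact_force: [-0.2, 0.0, -4.1]
gripper_width: 0.226
gripper_force: 60.0
```

Call:
servo_tool:
  increments:
    - [[10,0,0.8,0,0],[10,0,0.7,0,0],[10,0,0.34,0,0],[10,0,0,0,0]]

```text
t: 17.08
tcp_pos: [0.504, 0.0636, 0.4093]
tcp_rot: [-0.0, 0.029, 1.0, 0.0]
contact_force: [0.2, -0.3, -4.8]
gripper_width: 0.228
gripper_force: 60.0
```

```bash
python3 axis.py side; python3 - <<'E'
from h import *
import cv2
im=cv2.imread("pics/ax_side.png")[120:300,220:460]
cv2.imwrite("pics/ax_crop.png",cv2.resize(im,None,fx=3.3,fy=3.3,interpolation=cv2.INTER_CUBIC))
E
```

```text
tcp [0.504  0.0636 0.4093] [-0.0002  0.0291  0.9996  0.0001] 0.2281713358381589 59.997761249542236 [ 0.1956 -0.3282 -4.84  ]
side drift_tip 0.78 [328. 208.] on plane [0.5716 0.0595 0.2268] rel grasp [ 0.0676 -0.0041 -0.1045]
side sil 0.87 150 axis [-0.5442 -0.5528  0.6311] tilt 40.77321498543984 lowest [0.5667 0.0603 0.2281]
scene drift 0.71 [330. 189.] on plane [0.523  0.0624 0.2903] rel grasp [ 0.019  -0.0011 -0.041 ]
scene drift_tip 0.95 [321. 219.] on plane [0.5672 0.0598 0.2272] rel grasp [ 0.0632 -0.0038 -0.1042]
scene sil 0.95 123 axis [-0.4263  0.0836  0.9007] tilt 25.32683929610647 lowest [0.5668 0.0607 0.2357]
wrist drift 0.91 [318. 337.] on plane [ 0.8126  0.0449 -0.2472] rel grasp [ 0.3086 -0.0187 -0.5786]
wrist drift_tip 0.18 [509. 110.] on plane [0.435  0.0677 0.4854] rel grasp [-0.069   0.0042  0.1541]
```

View pics/ax_crop.png

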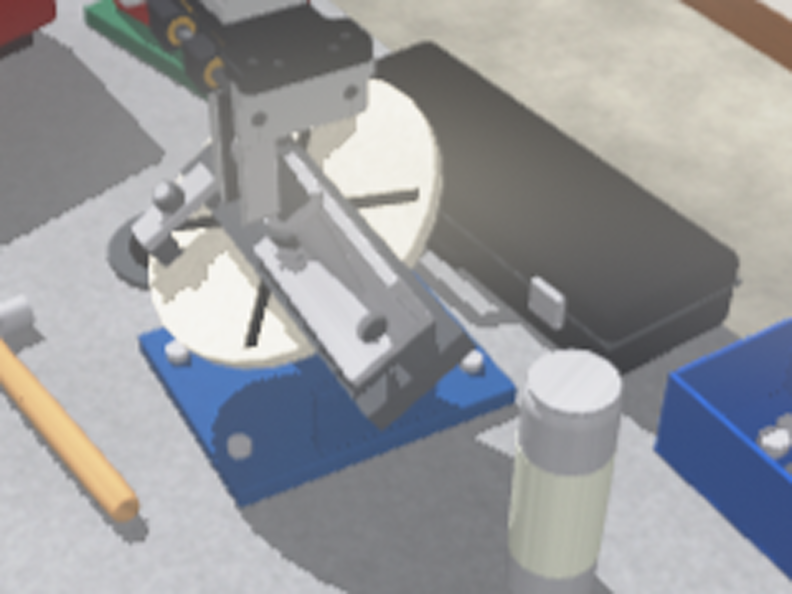

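Call:
servo_tool:
  increments:
    - [[10,0.1,-0.03,0.07,0],[10,0,0,0,0],[10,-0.13,0,0.21,0],[10,-0.13,0,0.21,0],[10,0,0,0,0]]
  squeeze: 50

```text
t: 18.3
tcp_pos: [0.514, 0.0599, 0.378]
tcp_rot: [-0.002, 0.031, 1.0, -0.0]
contact_force: [0.2, 0.5, -3.8]
gripper_width: 0.228
gripper_force: 50.0
```

```bash
python3 axis.py
```

```text
tcp [0.514  0.0599 0.378 ] [-0.0019  0.0306  0.9995 -0.    ] 0.22768059688676506 49.99802649021149 [ 0.2193  0.4966 -3.8421]
side drift 0.73 [317. 195.] on plane [0.5457 0.058  0.2712] rel grasp [ 0.0317 -0.0019 -0.0288]
side drift_tip 0.82 [335. 221.] on plane [0.5848 0.0556 0.1887] rel grasp [ 0.0708 -0.0043 -0.1112]
side sil 0.96 125 axis [-0.4901 -0.0462  0.8704] tilt 29.38439700291431 lowest [0.5795 0.0542 0.1974]
scene drift 0.91 [322. 198.] on plane [0.5538 0.0575 0.2821] rel grasp [ 0.0398 -0.0024 -0.0179]
scene drift_tip 0.54 [353. 250.] on plane [ 0.3801  0.068  -0.0317] rel grasp [-0.1338  0.0081 -0.3317]
wrist drift 0.82 [315. 338.] on plane [0.3821 0.0679 0.583 ] rel grasp [-0.1319  0.008   0.2831]
```

Call:
servo_tool:
  increments:
    - [[10,-0.07,0,0.12,0],[10,-0.07,0,0.12,0],[10,-0.08,0,0.11,0],[10,0,0,0,0]]

```text
t: 19.4
tcp_pos: [0.5271, 0.0591, 0.358]
tcp_rot: [-0.001, 0.031, 1.0, -0.0]
contact_force: [-1.0, 0.2, -3.8]
gripper_width: 0.227
gripper_force: 50.0
```

Call:
servo_tool:
  increments:
    - [[10,-0.09,0,0.14,0],[10,-0.09,0,0.14,0],[10,-0.09,0,0.14,0],[10,0,0,0,0]]

```text
t: 19.9
tcp_pos: [0.5408, 0.0596, 0.3316]
tcp_rot: [-0.004, 0.03, 1.0, 0.002]
contact_force: [-5.1, 3.3, -8.5]
gripper_width: 0.231
gripper_force: 50.0
```

```bash
python3 - <<'E'
from h import *
np.set_printoptions(precision=4,suppress=True)
s=sense(); g=s["tcp_pos"]-[0,0,.078]; d=g-[.5856,.0578,.1881]
print(d@[ 0.8429,-0.051,0.5357],d@[.0604,.9982,0],d@[-0.5347,0.0323,0.8444],s["contact_force"],s["wrist_torque"],s["gripper_force"])
E
```

```text
-0.002781332635827667 -0.0008671139865614054 0.07930082126977611 [-5.1473  3.2623 -8.4835] [0.9851 1.3399 0.1948] 50.02227008342743
```

Call:
servo_tool:
  increments:
    - [[10,0.02,0.03,0.01,0],[10,-0.05,0,0.08,0],[10,-0.05,0,0.08,0],[10,-0.06,0,0.09,0],[10,0,0,0,0]]
  squeeze: 35

```text
t: 20.52
tcp_pos: [0.5496, 0.0606, 0.3177]
tcp_rot: [-0.003, 0.03, 1.0, 0.001]
contact_force: [-7.2, 3.4, -2.7]
gripper_width: 0.232
gripper_force: 35.0
```

```bash
cat > st.py <<'E'
from h import *
np.set_printoptions(precision=4,suppress=True)
s=sense(); g=s["tcp_pos"]-[0,0,.078]; d=g-[.5856,.0578,.1881]
B=np.array([[ 0.8429,-0.051,0.5357],[.0604,.9982,0],[-0.5347,0.0323,0.8444]])
print("G bar",B@d,"F bar",B@(s["contact_force"]+[0,0,4.4]),s["wrist_torque"],s["gripper_force"])
E
python3 st.py; python3 axis.py
```

```text
G bar [-0.0028  0.0007  0.0629] F bar [-5.3364  2.9446  5.4545] [0.9313 1.5799 0.0823] 35.02728581428528
tcp [0.5496 0.0606 0.3177] [-0.0027  0.0303  0.9995  0.0013] 0.23246883919106798 35.02728581428528 [-7.2367  3.3878 -2.6525]
side drift 0.7 [328. 214.] on plane [0.5709 0.0593 0.21  ] rel grasp [ 0.0213 -0.0013 -0.0297]
scene drift 0.46 [323. 229.] on plane [0.5543 0.0603 0.1831] rel grasp [ 0.0047 -0.0003 -0.0566]
scene drift_tip 0.58 [312. 254.] on plane [0.6107 0.0569 0.1408] rel grasp [ 0.0611 -0.0037 -0.099 ]
scene sil 0.53 52 axis [-0.2533  0.0838  0.9637] tilt 14.726279613232625 lowest [0.614  0.062  0.1321]
wrist drift 0.65 [316. 338.] on plane [0.6733 0.0531 0.019 ] rel grasp [ 0.1236 -0.0075 -0.2207]
```

Call:
servo_tool:
  increments:
    - [[10,0.02,0.02,0.01,0],[10,-0.05,0,0.08,0],[10,-0.05,0,0.08,0],[10,0,0,0,0]]

```text
t: 21.62
tcp_pos: [0.5549, 0.061, 0.3077]
tcp_rot: [-0.002, 0.03, 1.0, 0.001]
contact_force: [-6.2, 1.5, -3.0]
gripper_width: 0.233
gripper_force: 35.0
```

```bash
python3 st.py
```

```text
G bar [-0.0037  0.0013  0.0516] F bar [-4.581   1.1149  4.5686] [0.6468 1.3154 0.0652] 35.01287877559662
```

Call:
servo_tool:
  increments:
    - [[10,0,0.01,0,0],[10,-0.05,0,0.07,0],[10,-0.04,0,0.06,0],[10,0,0,0,0]]

```text
t: 22.12
tcp_pos: [0.5571, 0.0612, 0.304]
tcp_rot: [-0.004, 0.03, 1.0, 0.0]
contact_force: [-20.2, 1.0, 18.7]
gripper_width: 0.228
gripper_force: 35.0
```

```bash
python3 st.py
```

```text
G bar [-0.0039  0.0017  0.0473] F bar [-4.6795 -0.2025 30.3192] [0.5134 3.2104 0.015 ] 35.01478135585785
```

Call:
servo_tool:
  increments:
    - [[45,0,0,0,0],[45,0,0,0,0],[45,0.1,0,-0.16,0],[45,0.5,0,-0.8,0],[45,0.5,0,-0.8,0]]

```text
t: 22.75
tcp_pos: [0.4957, 0.0645, 0.4071]
tcp_rot: [0.0, 0.031, 1.0, -0.0]
contact_force: [0.6, 0.4, -0.6]
gripper_width: 0.476
gripper_force: 0.0
```

Call:
servo_tool:
  increments:
    - [[0,0.4,0,-0.2,0],[0,0,0,0,0]]

```text
t: 23.0
tcp_pos: [0.4716, 0.0661, 0.4201]
tcp_rot: [0.003, 0.03, 1.0, -0.0]
contact_force: [0.5, -0.8, 0.1]
gripper_width: 0.304
gripper_force: 0.0
```

```bash
cat > chk.py <<'E'
from h import *
np.set_printoptions(precision=4,suppress=True)
B=np.array([[ 0.8429,-0.051,0.5357],[.0604,.9982,0],[-0.5347,0.0323,0.8444]]); o=np.array([.5856,.0578,.1881])
s=sense(); print(s["tcp_pos"],s["contact_force"])
for nm in ["wrist","side"]:
    c=read_camera(nm); Q=(cloud(c,np.ones((480,640),bool))-o)@B.T
    near=(abs(Q[:,0])<.06)&(abs(Q[:,1])<.06)
    r=np.hypot(Q[:,0],Q[:,1])
    leg=Q[(abs(Q[:,0]+.024)<.006)&(abs(Q[:,1])<.04)&(Q[:,2]<.015)&(Q[:,2]>0)]; print(nm,"leg top",len(leg),np.median(leg[:,2]) if len(leg) else "")
    top=Q[(r<.03)&(Q[:,2]>.055)&(Q[:,2]<.1)&(Q[:,0]<.02)]
    if len(top)>10:
        zt=np.percentile(top[:,2],97); f=top[top[:,2]>zt-.003]; print("  head top z",zt,"centre",(f.min(0)+f.max(0))/2,f.mean(0),len(f))
        ce=f.mean(0); w=np.linalg.svd(f-ce)[2][2]; w*=np.sign(w[2]); print("  top normal",w,"deg off",np.degrees(np.arccos(w[2])))
    col=Q[(r<.022)&(r>.013)&(Q[:,2]<.03)&(Q[:,2]>.009)]
    if len(col)>10: print("  collar z pct",np.percentile(col[:,2],[5,25,50,75,95]),len(col)); A=np.c_[col[:,:2],np.ones(len(col))]
    h,e=np.histogram(col[:,2],bins=np.arange(.008,.031,.001)); print("  ",h)
E
python3 chk.py
```

```text
[0.4716 0.0661 0.4201] [ 0.5366 -0.8009  0.0606]
wrist leg top 965 0.008041873986130292
  head top z 0.06917343027277573 centre [-0.0037  0.0011  0.0681] [-0.0028  0.0013  0.068 ] 400
  top normal [-0.0066  0.0069  1.    ] deg off 0.5480985474752077
  collar z pct [0.0095 0.0132 0.0138 0.0144 0.0151] 317
   [  0  21   1   4  26 129 117  19   0   0   0   0   0   0   0   0   0   0
   0   0   0   0]
side leg top 171 0.009011957285608238
  head top z 0.07116172737211429 centre [0.0005 0.0037 0.0701] [0.0001 0.0024 0.0697] 42
  top normal [-0.0004  0.0281  0.9996] deg off 1.6112688744822155
  collar z pct [0.0093 0.0106 0.0137 0.0156 0.0173] 133
   [ 0 21 21 13  7  8 18 20 15  7  3  0  0  0  0  0  0  0  0  0  0  0]
```

Call:
servo_tool:
  increments:
    - [[30,0,0,0,0],[30,0,0,0,0],[30,0,0,0,0]]

```text
t: 23.48
tcp_pos: [0.4725, 0.066, 0.4172]
tcp_rot: [-0.001, 0.031, 1.0, -0.0]
contact_force: [0.4, -0.7, -0.7]
gripper_width: 0.318
gripper_force: 0.0
```

```bash
python3 -c "
from bench import *
print(job_done())"
```

```text
the job is handed in; nothing more can be done
None
```

I swung the cleat up and pushed the drift through both holes; the last measurement showed its collar flat on the cleat and the drift 0.5–1.6° off square. I then released it and handed the job in at about 23.5 s; no verdict came back.

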